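Find the stamped vial crate and push it to the dispatch line

TASK

One of the two vial crates has a red stamp underneath its nose: press down on the blue ledge of the left crate (the robot's left) with the fingertips to tip its far side up about 45 degrees, hold it there for a second to look underneath, let it down gently under the finger, then do the same with the right crate. Then push the stamped crate sideways along the bench until it stands centred over the yellow dispatch line, square to it and with its ledge still towards the robot. Leave the other crate where it stands, never lift or carry a crate, and leave the bottle, jar, timer and mouse alone.

Things in the scene. Friction and masses are not known exactly. Their poses are not given: they have to be found in the camera images.
- crate_a: open grey crate 130 deep (its x) x 110 wide (its y) x 65 high, walls 4, 0.3 to 0.5 kg, loose; nine white-capped vials fixed inside (tops at 48). Blue ledge on its near side, facing the robot; the far 50 of its floor slopes up at 45 degrees as a nose. Origin: on the flat underside, 65 beyond the near wall; x points away from the ledge. Stands left (y > 0) or right (y < 0); both look alike from above
- crate_b: open grey crate 130 deep (its x) x 110 wide (its y) x 65 high, walls 4, 0.3 to 0.5 kg, loose; nine white-capped vials fixed inside (tops at 48). Blue ledge on its near side, facing the robot; the far 50 of its floor slopes up at 45 degrees as a nose. Origin: on the flat underside, 65 beyond the near wall; x points away from the ledge. Stands left (y > 0) or right (y < 0); both look alike from above
- crate_a_heel (a point): middle of the near bottom edge of crate_a (crate x -65, z 0). The crate tips about this edge, which stays put on the bench while the far side rises; at 45 degrees it would still fall back flat by itself
- crate_b_heel (a point): middle of the near bottom edge of crate_b (crate x -65, z 0). The crate tips about this edge, which stays put on the bench while the far side rises; at 45 degrees it would still fall back flat by itself
- crate_a_ledge (a point): middle of the top of crate_a's ledge (crate x -87.5, z 65). The ledge is 45 long, 90 wide, 5 thick, level with the rim. Pressing it down 20 to 35 out from the wall takes about 4 to 15 N; it swings towards the robot in an arc about the heel, and a finger that leaves this arc lets the crate drop. Its end meets the bench at 53 degrees
- crate_b_ledge (a point): middle of the top of crate_b's ledge (crate x -87.5, z 65). The ledge is 45 long, 90 wide, 5 thick, level with the rim. Pressing it down 20 to 35 out from the wall takes about 4 to 15 N; it swings towards the robot in an arc about the heel, and a finger that leaves this arc lets the crate drop. Its end meets the bench at 53 degrees
- stamp (a point): centre of the red stamp, a flat 66 x 100 rectangle on the sloping underside of the nose of one crate; the other's is plain grey. Hidden from above until the crate is tipped; at 45 degrees of tip it stands upright and faces away from the robot, towards the camera in front (scene)
- line: yellow tape 360 long (its x, away from the robot) and 30 wide, flat on the black bench, between the crates. Origin at its middle; y to the left
- wash_bottle: white bottle, 66 across, 170 high, far left; origin at the centre of its base
- reagent_jar: amber jar with yellow lid, 52 across, 65 high, beyond the crates, a little right of the line; origin at the centre of its base
- timer: white timer, 60 x 65 x 20 high, beyond the crates, left of the line; origin at the centre of its base
- mouse: white computer mouse, 100 x 58 x 28 high, far right; origin at the centre of its base
Not all that is in view belongs to the job. What is shaped like the crate_a but orange is not meant.

How it is judged (in metres and radians):
On the way, in this order (a step that is already met when the one before it is completed fails the run):
1. the left crate is tipped up (more than 34 degrees), the right one standing flat (((world y of crate_a above 0 m and (angle between crate_a's own z axis and vertical between 0.6 and 1.15 rad and angle between crate_b's own z axis and vertical below 0.06 rad)) or (world y of crate_a below 0 m and (angle between crate_b's own z axis and vertical between 0.6 and 1.15 rad and angle between crate_a's own z axis and vertical below 0.06 rad)))), for 0.4 s.
2. the right crate is tipped up (more than 34 degrees), the left one standing flat again (((world y of crate_a below 0 m and (angle between crate_a's own z axis and vertical between 0.6 and 1.15 rad and angle between crate_b's own z axis and vertical below 0.06 rad)) or (world y of crate_a above 0 m and (angle between crate_b's own z axis and vertical between 0.6 and 1.15 rad and angle between crate_a's own z axis and vertical below 0.06 rad)))), for 0.4 s.
3. both crates stand flat again, the stamped one still more than 80 mm from the line (angle between each of crate_a, crate_b's own z axis and vertical below 0.05 rad and (y of crate_a in the frame of line above 0.08 m or y of crate_a in the frame of line below -0.08 m)), for 0.1 s.
At the end, for the whole second after the job is handed in: The stamped crate stands flat and still with its middle within 20 mm of the middle of the yellow line sideways and within 100 mm of the line's midpoint lengthwise, its x within 0.2 rad of the line's, ledge towards the robot; the other crate stands flat and still within 50 mm of its start (angle between each of crate_a, crate_b's own z axis and vertical below 0.05 rad and y of crate_a in the frame of line between -0.02 and 0.02 m and x of crate_a in the frame of line between -0.1 and 0.1 m and angle between the x axis of crate_a and the x axis of line, either way round below 0.2 rad and linear speed of each of crate_a, crate_b below 0.01 m/s and distance of crate_b from where it was at the start of the episode below 0.05 m and x of crate_a_heel in the frame of line below 0.04 m); the robot touches nothing.
It fails at once if a crate is lifted: the middle of its near bottom edge rises more than 12 mm off the bench (height (world z) of any of crate_a_heel, crate_b_heel above 0.012 m).
It fails at once if a crate is tipped over (more than 69 degrees) (angle between any of crate_a, crate_b's own z axis and vertical above 1.2 rad).
It fails at once if a crate is dropped instead of let down (it turns faster than 7 rad/s) (angular speed of any of crate_a, crate_b above 7 rad/s).
It fails at once if the bottle, jar, timer or mouse is moved more than 20 mm (distance of any of wash_bottle, reagent_jar, timer, mouse from where it was at the start of the episode above 0.02 m).
It also fails if it takes over 72 s, if anything falls off the work surface, if the arm or the gripper's body presses on something with over 40 N, if the wrist force passes 120 N, or if a joint passes its speed limit or range.

ROBOT

A 6-joint arm with a two-finger parallel gripper is mounted at the origin on the work surface. World frame = base frame: x ahead of the robot, y to its left, z up, the work surface at z = 0. Lengths are in m, angles in degrees, forces in N, time in s.
With the tool pointing down it reaches from about 0.4 to 0.825 m from the base axis. Payload 7 kg.
Tool frame: the origin (TCP) lies on the front face of the gripper's body, between the roots of the fingers; the fingertips stand 66 mm ahead of it and the grasp point (between the pads) lies 47 mm ahead of it; z points along the fingers, y is the line along which they close (so a half turn about z gives the same grasp; the last joint's range is limited). The gripper opens to 88 mm and grips with 3 to 60 N. Pads are 19 mm wide; open, the fingers measure 130 mm over their backs; the gripper's body (78 mm by 193 mm) begins 47 mm behind the grasp point.
Start: joints at [90.705, 20.546, 0.682, 0, -70.136, -16.507], TCP at [0.184, 0.649, 0.292] pointing down, gripper open.
Joint ranges: [-176.03, 176.03], [-82.01, 121.73], [-58.28, 71.71], [-173.87, 95.51], [-174.79, -0.11], [-173.66, 173.66]. Speed limits (degrees/s): [136.94, 136.94, 172.46, 180, 180, 180].

INTERFACE

Orientations are given as [roll, pitch, yaw] about the fixed x, y, z axes, in that order (R = Rz(yaw) Ry(pitch) Rx(roll)).
In Python, from plant import ctrl gives the robot as it stands.
- The arm moves only by the tool send_rows, never from a script. Its argument "deltas" is a list of rows, each a list of 2 entries, a list of its own where there are three numbers: the shift along the tool's x, y, z each as a share of 800 mm, from -1 to 1, then the turn about the tool's z as a share of 90 degrees, from -1 to 1. A call has exactly 5 rows; each row is the pose to reach, as a shift and turn from the pose commanded when the call began, along the tool's axes at that moment; what a row does not reach only later rows make up. A row lasts 1/12 s, in which the tool goes at most 41.7 mm and 7.16 degrees, less where a joint would pass 70% of its speed; a pose out of reach is approached as far as the arm can. A call with a number of a shift or a turn outside -1 to 1 is refused whole. A call with a gripper value outside its range is refused whole. "gripper" is the opening, from 0 (shut) to 1 (fully open), set as the call begins (left out, the last holds). The fingers move at their own pace and stop on an object; the grip force is fixed at half the most. Time passes only in rows, so rows that repeat a pose let the fingers close, or fill a call up. It gives the time, the measured TCP pose, the force, the opening and the grip force at its end, in the units of the state.
- ctrl.get_obs(): the state, without advancing time (a new reading comes with each control period).
- ctrl.snapshot(name): name is "scene" or "top" or "wrist"; returns a dict with "color" (384x512x3 uint8, red, green, blue), "vertical_fov" (degrees; the focal length in pixels is half the picture's height over the tangent of half this angle, whatever the lens; pixels are square), "cx", "cy" (the principal point, pixels), "rvec" (rotation vector, rad) and "tvec" (3), from world to camera coordinates, as OpenCV has them. Camera axes: x right, y down, z forward; pixel columns grow to the right and rows downward; lengths in m; the calibration is good to about 2 mm. A picture is of the moment at which its call begins. There is no depth.
- ctrl.close_job(): hands the job in; it is judged then, once.
Trained networks look in a picture, given as the dict that the camera call returned (one of the last four; its "shot" number tells which), for a name from the list of things; names that differ only in an ending like _2 or _b are one class to them, and where a whole thing is asked for, a point or a joint stands for the part that bears it (a point fixed in the world has none). Each returns a list of dicts, best first, with "conf" (0 to 1); they miss things now and then, are a little off and sometimes report something else, mostly with a low value. They report only what shows in the picture. A call takes as long as a camera call. They do not tell look-alikes from the thing itself.
- ctrl.boxes_of(picture, thing): "xy" ([column, row] as shares, 0 to 1, of the picture: columns of its width, rows of its height, amid what is visible of it).
- ctrl.cut_out(picture, thing): "pixels" (384x512 bool, what is visible of it) and "xy" ([column, row] as shares, 0 to 1, of the picture: columns of its width, rows of its height, amid what is visible of it).
The state is a dict: "clock": time; "joint_pos": joint angles; "qvel": joint speeds; "tau": joint torques, N m; "tool_pos": TCP position; "orientation": TCP orientation; "force": force on the tool from outside, world axes, zero at the start; "moment": the same for the moment, N m; "opening": finger opening in m; "gripper_force": force on a finger pad.
Only numpy, scipy, OpenCV 4.12 (cv2) and the standard library are available. Lean on these libraries where they do the work, as an engineer would, in place of code of your own. Each camera call takes 0.05 s, during which the arm holds its last target. There are 200 camera calls.

## Working session

There is one attempt and no reset: what is moved stays moved. The work goes in short steps, Python scripts to look and compute and a tool call to move; the robot and the scene stay as the last step left them, time stands still between calls to the robot, and variables do not carry over. Pictures are saved under pics/ and viewed, at most 10 in all, crops included, and the job is handed in when it is done.

Besides the shell and the picture viewer there is one more tool, called after "Call:" by a JSON object that holds its "api" and its "payload". send_rows: Moves the arm, as the interface text tells. Shift numbers are shares of 800 mm and turn numbers shares of 90 degrees, none past 1 either way. Its arguments: {"type":"object","properties":{"deltas":{"type":"array","items":{"type":"array"}},"gripper":{"type":"number"}},"required":["deltas"]}

```bash
ls; mkdir -p pics
cat > h.py <<'E'
import numpy as np, cv2
from plant import ctrl
def snap(n):
    return ctrl.snapshot(n)
def cam(p):
    R=cv2.Rodrigues(np.array(p['rvec'],float))[0]; t=np.array(p['tvec'],float).ravel()
    f=192/np.tan(np.radians(p['vertical_fov'])/2)
    return R,t,f
def ray(p,uv):
    R,t,f=cam(p); d=np.array([(uv[0]-p['cx'])/f,(uv[1]-p['cy'])/f,1.]); return -R.T@t, R.T@d
def atz(p,uv,z):
    c,d=ray(p,uv); return c+d*(z-c[2])/d[2]
def proj(p,X):
    R,t,f=cam(p); q=R@np.asarray(X)+t; return np.array([p['cx']+f*q[0]/q[2],p['cy']+f*q[1]/q[2]])
def save(p,n): cv2.imwrite('pics/'+n,cv2.cvtColor(p['color'],cv2.COLOR_RGB2BGR))
E
python3 - <<'E'
from h import *
o=ctrl.get_obs(); print({k:np.round(v,3) for k,v in o.items()})
for n in('scene','top'):
    p=snap(n); save(p,n+'0.png'); print(n,p['vertical_fov'],p['cx'],p['cy'],p.keys(),ray(p,(256,192)))
    for t in('crate_a','crate_a_ledge','line','wash_bottle','reagent_jar','timer','mouse'):
        print(t,[(np.round([d['xy'][0]*512,d['xy'][1]*384],1).tolist(),round(d['conf'],2),np.round(atz(p,(d['xy'][0]*512,d['xy'][1]*384),.065 if 'crate' in t else 0),3).tolist()) for d in ctrl.boxes_of(p,t)][:4])
a=cv2.imread('pics/scene0.png');b=cv2.imread('pics/top0.png')
cv2.imwrite('pics/c0.png',cv2.resize(np.hstack([a,b]),(800,300)))
E
```

```text
pics
{'clock': np.float64(0.0), 'joint_pos': array([ 9.0706e+01,  2.0591e+01,  6.3600e-01, -2.0000e-02, -7.0135e+01,
       -1.6506e+01]), 'qvel': array([-0.009,  0.002,  0.102, -0.054,  0.002, -0.09 ]), 'tau': array([ 2.0000e-03, -5.8272e+01,  2.9305e+01,  6.9970e+00,  7.0000e-03,
       -0.0000e+00]), 'tool_pos': array([0.184, 0.649, 0.291]), 'orientation': array([ 1.79908e+02, -8.00000e-03, -1.58070e+01]), 'force': array([ 0.165,  0.35 , -0.252]), 'moment': array([-0.019, -0.01 , -0.017]), 'gripper_force': np.float64(0.0), 'opening': np.float64(0.088)}
scene 52.6966526182783 256.9465487089253 190.28960351474652 dict_keys(['color', 'vertical_fov', 'cx', 'cy', 'rvec', 'tvec', 'shot']) (array([1.27374971, 0.53365354, 0.83984911]), array([-0.56260861, -0.48865764, -0.66686632]))
crate_a [([340.8, 313.3], 0.95, [0.797, 0.374, 0.065]), ([321.2, 230.6], 0.8, [0.62, 0.2, 0.065]), ([232.9, 160.6], 0.67, [0.555, -0.193, 0.065])]
crate_a_ledge [([343.1, 313.3], 0.73, [0.794, 0.378, 0.065]), ([321.4, 227.9], 0.71, [0.611, 0.195, 0.065])]
line [([268.0, 208.2], 0.86, [0.597, -0.004, 0.0])]
was
[... 597 characters left out ...]
5.0, 143.4], 0.76, [0.786, 0.355, 0.065]), ([315.4, 218.2], 0.69, [0.543, -0.219, 0.065]), ([194.3, 199.0], 0.59, [0.601, 0.184, 0.065])]
crate_a_ledge [([145.1, 143.9], 0.67, [0.784, 0.355, 0.065]), ([193.7, 200.0], 0.62, [0.597, 0.185, 0.065]), ([312.7, 219.6], 0.29, [0.538, -0.21, 0.065])]
line [([249.3, 207.9], 0.78, [0.576, 0.001, 0.0])]
wash_bottle [([395.7, 213.3], 0.71, [0.565, -0.509, 0.0]), ([111.6, 202.6], 0.62, [0.587, 0.484, 0.0]), ([199.0, 150.1], 0.22, [0.777, 0.182, 0.0]), ([314.9, 217.2], 0.2, [0.547, -0.228, 0.0])]
reagent_jar [([191.1, 199.7], 0.5, [0.601, 0.205, 0.0]), ([201.5, 151.0], 0.28, [0.774, 0.173, 0.0])]
timer [([202.2, 149.5], 0.73, [0.78, 0.171, 0.0])]
mouse []
```

View pics/top0.png

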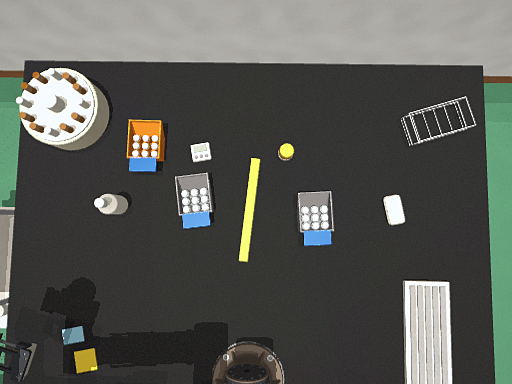

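View pics/scene0.png

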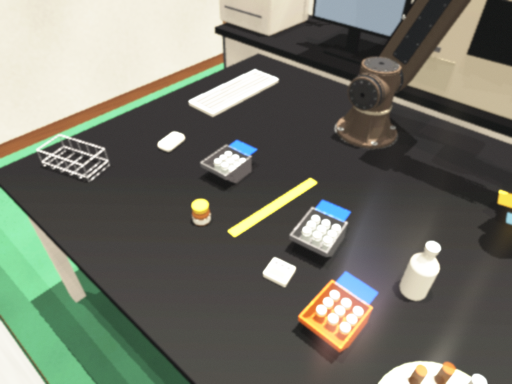

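The top view shows the left crate at about (194,195) with its ledge at (196,220), and the right crate at (315,212) with its ledge at (317,238). The tape runs from (254,158) to (244,262). The orange decoy is at (145,140). In the scene view the ledges are at (333,212) and (242,148).

```bash
cat >> h.py <<'E'
def blue(p):
    h=cv2.cvtColor(p['color'],cv2.COLOR_RGB2HSV); return cv2.inRange(h,(100,150,80),(125,255,255))
def comps(m,amin=60):
    n,l,s,c=cv2.connectedComponentsWithStats(m); out=[]
    for i in range(1,n):
        if s[i,4]>=amin:
            cs=cv2.findContours((l==i).astype(np.uint8),0,2)[0][0]
            b=cv2.boxPoints(cv2.minAreaRect(cs)); out.append((s[i,4],c[i],b))
    return out
def tri(p1,u1,p2,u2):
    A=[];b=[]
    for p,u in((p1,u1),(p2,u2)):
        c,d=ray(p,u); d=d/np.linalg.norm(d); P=np.eye(3)-np.outer(d,d); A.append(P); b.append(P@c)
    return np.linalg.solve(sum(A),sum(b))
E
python3 - <<'E'
from h import *
T=snap('top');S=snap('scene')
for a,c,b in comps(blue(T)): print('T',a,c.round(1),atz(T,c,.065).round(4),[atz(T,x,.065)[:2].round(3).tolist() for x in b])
for a,c,b in comps(blue(S)): print('S',a,c.round(1),atz(S,c,.065).round(4))
y=cv2.inRange(cv2.cvtColor(T['color'],cv2.COLOR_RGB2HSV),(26,180,120),(34,255,255))
for a,c,b in comps(y): print('Y',a,c.round(1),atz(T,c,0).round(4),[atz(T,x,0)[:2].round(3).tolist() for x in b])
ct=[c for a,c,b in comps(blue(T))]; cs=[c for a,c,b in comps(blue(S))]
for u in ct:
  for v in cs: 
    X=tri(T,u,S,v); e=np.linalg.norm(proj(T,X)-u)+np.linalg.norm(proj(S,X)-v)
    if e<6: print(X.round(4),e)
# crate cutouts
for n in('crate_a','wash_bottle','reagent_jar','timer','mouse'):
  for d in ctrl.cut_out(T,n)[:4]:
    m=d['pixels'].astype(np.uint8)*255
    k=comps(m,40)
    for a,c,b in k: print(n,round(d['conf'],2),c.round(1),[atz(T,x,.065)[:2].round(3).tolist() for x in b])
E
```

```text
T 362 [142.4 164.7] [0.7129 0.3613 0.065 ] [[0.735, 0.407], [0.736, 0.316], [0.692, 0.315], [0.691, 0.405]]
T 286 [319.3 237.7] [ 0.4792 -0.2317  0.065 ] [[0.5, -0.178], [0.506, -0.268], [0.458, -0.271], [0.452, -0.18]]
S 203 [243.6 146.6] [ 0.4727 -0.2212  0.065 ]
S 336 [333.5 209.2] [0.5271 0.1797 0.065 ]
[ 0.4754 -0.2269  0.0646] 3.6285440910005278
crate_a 0.89 [144.9 144.2] [[0.865, 0.42], [0.867, 0.294], [0.693, 0.288], [0.691, 0.412]]
crate_a 0.84 [314.7 216.9] [[0.628, -0.15], [0.635, -0.271], [0.46, -0.279], [0.453, -0.159]]
crate_a 0.57 [194.3 199.3] [[0.679, 0.256], [0.695, 0.134], [0.515, 0.11], [0.5, 0.231]]
wash_bottle 0.79 [111.4 203.8] [[0.612, 0.519], [0.614, 0.409], [0.547, 0.406], [0.546, 0.516]]
reagent_jar 0.68 [285.4 151.5] [[0.761, -0.082], [0.802, -0.122], [0.769, -0.155], [0.727, -0.115]]
reagent_jar 0.34 [193.9 199.5] [[0.675, 0.253], [0.691, 0.138], [0.518, 0.113], [0.503, 0.227]]
timer 0.9 [200.5 151.7] [[0.784, 0.203], [0.794, 0.141], [0.736, 0.132], [0.726, 0.193]]
timer 0.65 [112.3 203.6] [[0.556, 0.513], [0.618, 0.51], [0.608, 0.405], [0.546, 0.409]]
mouse 0.69 [393.3 208.8] [[0.619, -0.437], [0.632, -0.496], [0.536, -0.513], [0.523, -0.455]]
mouse 0.26 [200.2 151.8] [[0.782, 0.204], [0.794, 0.144], [0.737, 0.132], [0.725, 0.192]]
```

Run:
```python
from h import *
T=snap('top');S=snap('scene')
h=cv2.cvtColor(T['color'],cv2.COLOR_RGB2HSV); print(h[220,190:204:4],h[210,246:252])
hs=cv2.cvtColor(S['color'],cv2.COLOR_RGB2HSV)
f=lambda h:cv2.inRange(h,(98,120,60),(128,255,255)); g=lambda h:cv2.inRange(h,(22,120,100),(36,255,255))
def ax(b,P,z):
    q=np.array([atz(P,x,z)[:2] for x in b]); return q.round(3).tolist()
for P,hh,n in((T,h,'T'),(S,hs,'S')):
  for a,c,b in comps(f(hh)): print(n,'B',a,c.round(1),atz(P,c,.065).round(4),ax(b,P,.065))
  for a,c,b in comps(g(hh),150): print(n,'Y',a,c.round(1),atz(P,c,0).round(4),ax(b,P,0))
ct=[c for a,c,b in comps(f(h))]; cs=[c for a,c,b in comps(f(hs))]
for u in ct:
  for v in cs: 
    X=tri(T,u,S,v); e=np.linalg.norm(proj(T,X)-u)+np.linalg.norm(proj(S,X)-v)
    if e<12: print('tri',X.round(4),round(e,1))
W=snap('wrist'); print(W['vertical_fov'],ray(W,(256,192)))
```

```text
[[105 145 236]
 [106 143 239]
 [106 140 238]
 [105 143 238]] [[ 30 135 255]
 [ 31 137 255]
 [ 31 135 254]
 [ 31 135 254]
 [ 31 135 254]
 [ 31 136 255]]
T B 382 [142.4 164.6] [0.7135 0.3612 0.065 ] [[0.691, 0.405], [0.739, 0.408], [0.74, 0.316], [0.692, 0.315]]
T B 402 [195.9 219.9] [0.5315 0.1764 0.065 ] [[0.55, 0.225], [0.563, 0.134], [0.514, 0.127], [0.502, 0.218]]
T B 405 [317.  237.9] [ 0.4786 -0.2243  0.065 ] [[0.5, -0.178], [0.506, -0.269], [0.458, -0.271], [0.452, -0.18]]
T Y 164 [286.4 149.9] [ 0.7825 -0.1276  0.    ] [[0.782, -0.094], [0.816, -0.128], [0.783, -0.161], [0.748, -0.128]]
T Y 968 [249.  209.6] [0.5697 0.0014 0.    ] [[0.393, 0.037], [0.755, -0.002], [0.751, -0.035], [0.389, 0.005]]
T Y 471 [ 85.2 360.2] [0.0516 0.5483 0.    ] [[0.081, 0.593], [0.094, 0.521], [0.022, 0.505], [0.009, 0.576]]
S B 240 [243.2 146.9] [ 0.4749 -0.221   0.065 ] [[0.508, -0.262], [0.454, -0.293], [0.447, -0.18], [0.5, -0.154]]
S B 382 [333.3 209.4] [0.528  0.1798 0.065 ] [[0.556, 0.136], [0.508, 0.12], [0.499, 0.221], [0.546, 0.233]]
S B 154 [356.3 281.5] [0.7003 0.3561 0.065 ] [[0.73, 0.32], [0.695, 0.31], [0.672, 0.404], [0.707, 0.411]]
S Y 348 [272.7 206.5] [ 0.5812  0.0016 -0.    ] [[0.748, -0.037], [0.368, 0.001], [0.395, 0.044], [0.762, 0.001]]
S Y 202 [504.6 198.4] [0.0527 0.5341 0.    ] [[0.107, 0.525], [0.017, 0.504], [-0.008, 0.542], [0.083, 0.561]]
S Y 347 [321.9 323.2] [0.8093 0.341  0.    ] [[0.83, 0.288], [0.69, 0.285], [0.707, 0.412], [0.837, 0.406]]
tri [0.711  0.3582 0.0784] 0.9
tri [0.5302 0.1783 0.0657] 1.6
tri [ 0.4771 -0.2222  0.0659] 1.5
69.86342117180902 (array([0.26191666, 0.62828848, 0.38435058]), array([-0.28690024,  0.07739457, -0.95484013]))
```

```bash
cat >> h.py <<'E'
def rows(P,start=None):
    """P: list of (tcp x,y,z,yaw) rows (multiple of 5). print calls"""
    o=ctrl.get_obs(); s=np.array(start if start is not None else [*o['tool_pos'],o['orientation'][2]],float)
    for k in range(0,len(P),5):
        c,n=np.cos(np.radians(s[3])),np.sin(np.radians(s[3])); R=np.array([[c,n,0],[n,-c,0],[0,0,-1]])
        out=[]
        for p in P[k:k+5]:
            d=R.T@(np.array(p[:3])-s[:3])/.8; out.append([np.round(d,4).tolist(),round(-(p[3]-s[3])/90,3)])
        print(out); q=out[-1]
        s=np.array([*(s[:3]+R@np.array(q[0])*.8),s[3]-90*q[1]])
    print('end',s.round(4).tolist())
def lin(a,b,n): return [tuple(np.array(a)+(np.array(b)-np.array(a))*i/n) for i in range(1,n+1)]
E
python3 - <<'E'
from h import *
a=(.184,.649,.291,-15.8)
rows(lin(a,(.46,.17,.27,8),20),a)
E
```

```text
[[[0.0247, 0.0241, 0.0013], np.float64(-0.013)], [[0.0495, 0.0482, 0.0026], np.float64(-0.026)], [[0.0742, 0.0723, 0.0039], np.float64(-0.04)], [[0.099, 0.0964, 0.0052], np.float64(-0.053)], [[0.1237, 0.1205, 0.0066], np.float64(-0.066)]]
[[[0.0222, 0.0266, 0.0013], np.float64(-0.013)], [[0.0443, 0.0531, 0.0026], np.float64(-0.027)], [[0.0664, 0.0797, 0.0039], np.float64(-0.04)], [[0.0885, 0.1062, 0.0052], np.float64(-0.053)], [[0.1107, 0.1328, 0.0065], np.float64(-0.066)]]
[[[0.0192, 0.0286, 0.0013], np.float64(-0.013)], [[0.0385, 0.0573, 0.0027], np.float64(-0.027)], [[0.0577, 0.086, 0.004], np.float64(-0.04)], [[0.077, 0.1147, 0.0053], np.float64(-0.053)], [[0.0962, 0.1434, 0.0066], np.float64(-0.066)]]
[[[0.0162, 0.0305, 0.0013], np.float64(-0.014)], [[0.0324, 0.0611, 0.0026], np.float64(-0.027)], [[0.0486, 0.0916, 0.0039], np.float64(-0.04)], [[0.0648, 0.1221, 0.0052], np.float64(-0.053)], [[0.081, 0.1526, 0.0065], np.float64(-0.066)]]
end [0.46, 0.17, 0.27, 7.96]
```

Call:
{"api": "send_rows", "payload": {"deltas": [[[0.025,0.024,0.001],-0.013],[[0.05,0.048,0.003],-0.026],[[0.074,0.072,0.004],-0.04],[[0.099,0.096,0.005],-0.053],[[0.124,0.12,0.007],-0.066]], "gripper": 0}}

```text
clock: 1.72
tool_pos: [0.2536, 0.529, 0.2867]
orientation: [-180.0, -0.0, -9.8]
force: [0.0, 1.1, 0.4]
opening: 0.0601
gripper_force: 0.0
```

Call:
{"api": "send_rows", "payload": {"deltas": [[[0.022,0.027,0.001],-0.013],[[0.044,0.053,0.003],-0.027],[[0.066,0.08,0.004],-0.04],[[0.088,0.106,0.005],-0.053],[[0.111,0.133,0.006],-0.066]]}}

```text
clock: 2.13
tool_pos: [0.3228, 0.4089, 0.282]
orientation: [-180.0, -0.0, -3.8]
force: [0.7, -0.1, 0.1]
opening: 0.0264
gripper_force: 0.0
```

Call:
{"api": "send_rows", "payload": {"deltas": [[[0.019,0.029,0.001],-0.013],[[0.038,0.057,0.003],-0.027],[[0.058,0.086,0.004],-0.04],[[0.077,0.115,0.005],-0.053],[[0.096,0.143,0.007],-0.066]]}}

```text
clock: 2.55
tool_pos: [0.3917, 0.2894, 0.2766]
orientation: [-180.0, -0.0, 2.1]
force: [0.3, 0.9, -0.6]
opening: 0.0008
gripper_force: 0.0
```

Call:
{"api": "send_rows", "payload": {"deltas": [[[0.016,0.03,0.001],-0.014],[[0.032,0.061,0.003],-0.027],[[0.049,0.092,0.004],-0.04],[[0.065,0.122,0.005],-0.053],[[0.081,0.153,0.006],-0.066]]}}

```text
clock: 2.97
tool_pos: [0.4608, 0.1694, 0.2717]
orientation: [-180.0, -0.0, 8.0]
force: [0.1, 0.1, -0.3]
opening: 0.0004
gripper_force: 0.0
```

```bash
sed -i 's/round(-(p\[3\]-s\[3\])\/90,3)/float(round(-(p[3]-s[3])\/90,3))/' h.py
python3 - <<'E'
from h import *
o=ctrl.get_obs(); print(o['clock'],o['tool_pos'],o['orientation'],o['opening'])
W=snap('wrist'); save(W,'w1.png')
h=cv2.cvtColor(W['color'],cv2.COLOR_RGB2HSV)
for a,c,b in comps(cv2.inRange(h,(98,110,60),(128,255,255)),200): print(a,c.round(1),atz(W,c,.065).round(4),[atz(W,x,.065)[:2].round(4).tolist() for x in b])
E
```

```text
2.9667 [0.4607937  0.16944029 0.27166241] [-1.79976600e+02 -3.84495248e-02  8.02798344e+00] 0.0003567081578141777
3857 [255.8 117. ] [0.531  0.1792 0.065 ] [[0.5017, 0.2237], [0.5481, 0.228], [0.5606, 0.1388], [0.5149, 0.1301]]
```

View pics/w1.png

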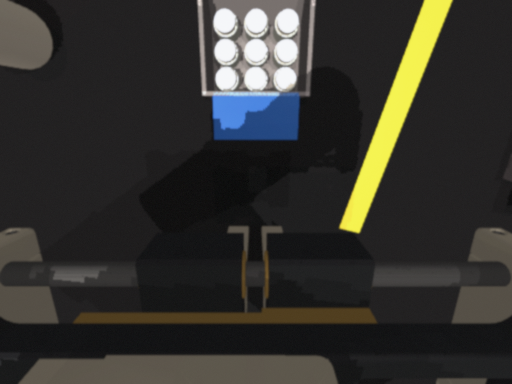

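The wrist view shows the ledge at (256,117), square in the picture. That puts it at (0.531, 0.179) with yaw 8°, which agrees with the other views. Next I plan the press.

```bash
cat >> h.py <<'E'
def arc(H,yaw,th,r=.024,half=.0095,dz=0):
    u=np.array([np.cos(np.radians(yaw)),np.sin(np.radians(yaw))]); t=np.radians(th)
    x=-r*np.cos(t)-.065*np.sin(t)-half; z=.065*np.cos(t)-r*np.sin(t)
    return (*(np.array(H)+u*x),z+.066+dz,yaw)
E
python3 - <<'E'
from h import *
H=(.5533,.182);s=(.46,.17,.27,8)
a=arc(H,8,0,dz=.015)
P=lin(s,a,8)+[a]*2+lin(a,arc(H,8,0),5)+[arc(H,8,46*i/20) for i in range(1,21)]
rows(P,s)
E
```

```text
[[[0.0095, 0.0002, 0.0194], -0.0], [[0.0189, 0.0003, 0.0388], -0.0], [[0.0284, 0.0005, 0.0581], -0.0], [[0.0379, 0.0007, 0.0775], -0.0], [[0.0473, 0.0009, 0.0969], -0.0]]
[[[0.0095, 0.0001, 0.0193], -0.0], [[0.0189, 0.0003, 0.0387], -0.0], [[0.0284, 0.0005, 0.0581], -0.0], [[0.0284, 0.0005, 0.0581], -0.0], [[0.0284, 0.0005, 0.0581], -0.0]]
[[[0.0, -0.0, 0.0038], -0.0], [[0.0, -0.0, 0.0075], -0.0], [[0.0, -0.0, 0.0113], -0.0], [[0.0, -0.0, 0.015], -0.0], [[0.0, -0.0, 0.0188], -0.0]]
[[[-0.0032, -0.0, 0.0012], -0.0], [[-0.0064, -0.0, 0.0026], -0.0], [[-0.0095, -0.0, 0.0041], -0.0], [[-0.0126, -0.0, 0.0058], -0.0], [[-0.0156, -0.0, 0.0076], -0.0]]
[[[-0.0029, -0.0, 0.0019], -0.0], [[-0.0058, -0.0, 0.0039], -0.0], [[-0.0085, -0.0, 0.006], -0.0], [[-0.0112, -0.0, 0.0082], -0.0], [[-0.0138, -0.0, 0.0105], -0.0]]
[[[-0.0024, -0.0, 0.0025], -0.0], [[-0.0048, -0.0, 0.005], -0.0], [[-0.0071, -0.0, 0.0076], -0.0], [[-0.0093, -0.0, 0.0103], -0.0], [[-0.0113, -0.0, 0.0131], -0.0]]
[[[-0.002, -0.0, 0.0029], -0.0], [[-0.0038, -0.0, 0.0059], -0.0], [[-0.0055, -0.0, 0.0089], -0.0], [[-0.0071, -0.0, 0.012], -0.0], [[-0.0086, -0.0, 0.0151], -0.0]]
end [0.4811, 0.1718, 0.0939, 8.0]
```

Call:
{"api": "send_rows", "payload": {"deltas": [[[0.0095,0,0.019],0],[[0.019,0,0.039],0],[[0.0285,0,0.058],0],[[0.038,0,0.077],0],[[0.047,0.001,0.097],0]]}}

```text
clock: 3.43
tool_pos: [0.4982, 0.1752, 0.1934]
orientation: [-180.0, -0.0, 8.0]
force: [0.5, -0.0, 0.5]
opening: 0.0007
gripper_force: 0.0
```

Call:
{"api": "send_rows", "payload": {"deltas": [[[0.0095,0,0.019],0],[[0.019,0,0.039],0],[[0.0285,0,0.058],0],[[0.0285,0,0.058],0],[[0.0285,0,0.058],0]]}}

```text
clock: 3.85
tool_pos: [0.52, 0.1779, 0.1467]
orientation: [179.9, 0.1, 7.9]
force: [-0.4, -0.4, 0.6]
opening: 0.0005
gripper_force: 0.0
```

Call:
{"api": "send_rows", "payload": {"deltas": [[[0,0,0.004],0],[[0,0,0.0075],0],[[0,0,0.011],0],[[0,0,0.015],0],[[0,0,0.019],0]]}}

```text
clock: 4.27
tool_pos: [0.5202, 0.1783, 0.1324]
orientation: [-180.0, -0.0, 8.0]
force: [-0.5, 0.5, -0.1]
opening: 0.0007
gripper_force: 0.0
```

Run:
```python
from h import *
o=ctrl.get_obs(); print(o['tool_pos'],o['orientation'],o['force'])
S=snap('scene'); save(S,'s1.png'); W=snap('wrist'); save(W,'w2.png')
a=S['color'][130:290,250:420];a=cv2.resize(a,None,fx=2.2,fy=2.2); b=cv2.resize(W['color'],(469,352)); a=cv2.resize(a,(330,352))
cv2.imwrite('pics/c1.png',cv2.cvtColor(np.hstack([a,b]),cv2.COLOR_RGB2BGR))
```

```text
[0.52016679 0.17830158 0.13239746] [-1.79972375e+02 -4.51996760e-02  7.96635544e+00] [-0.48551741  0.4858714  -0.12188591]
```

View pics/c1.png

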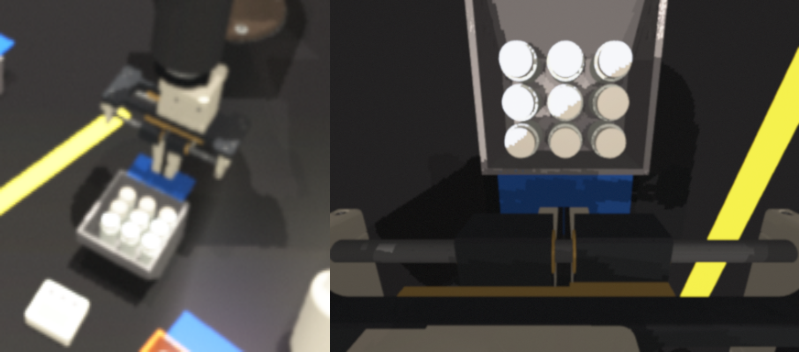

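The fingertips stand centred over the outer half of the ledge, at about (565,208) in the right panel, just above contact. I start the arc now.

Call:
{"api": "send_rows", "payload": {"deltas": [[[-0.003,0,0.003],0],[[-0.006,0,0.0045],0],[[-0.0095,0,0.006],0],[[-0.0125,0,0.0075],0],[[-0.0155,0,0.0095],0]]}}

```text
clock: 4.78
tool_pos: [0.5082, 0.1767, 0.1252]
orientation: [-180.0, -0.1, 8.0]
force: [-1.0, -0.0, 6.4]
opening: 0.0001
gripper_force: 3.3
```

Call:
{"api": "send_rows", "payload": {"deltas": [[[-0.003,0,0.002],0],[[-0.006,0,0.004],0],[[-0.0085,0,0.006],0],[[-0.011,0,0.008],0],[[-0.014,0,0.0105],0]]}}

```text
clock: 5.2
tool_pos: [0.4966, 0.175, 0.1163]
orientation: [-180.0, -0.0, 8.0]
force: [-1.0, 0.2, 4.0]
opening: 0.0005
gripper_force: 2.2
```

Run:
```python
from h import *
o=ctrl.get_obs(); print(o['tool_pos'],o['orientation'],o['force'])
S=snap('scene'); save(S,'s2.png')
a=S['color'][130:290,250:420];a=cv2.resize(a,None,fx=2.2,fy=2.2)
cv2.imwrite('pics/c2.png',cv2.cvtColor(a,cv2.COLOR_RGB2BGR))
```

```text
[0.49655309 0.17500281 0.11631468] [-1.79987878e+02 -7.70806932e-03  7.96259511e+00] [-1.00214858  0.15248334  4.02104155]
```

View pics/c2.png

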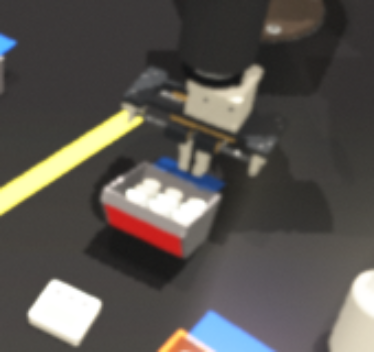

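The crate tips with a 4 N force, and a red stamp shows at about (145,230), so the left crate is the stamped one. I carry on up to 46° and hold.

Call:
{"api": "send_rows", "payload": {"deltas": [[[-0.0025,0,0.0025],0],[[-0.005,0,0.005],0],[[-0.007,0,0.0075],0],[[-0.0095,0,0.0105],0],[[-0.0115,0,0.013],0]]}}

```text
clock: 5.67
tool_pos: [0.4872, 0.1735, 0.1054]
orientation: [180.0, 0.0, 7.9]
force: [-2.2, 0.3, 2.9]
opening: 0.0001
gripper_force: 2.1
```

Call:
{"api": "send_rows", "payload": {"deltas": [[[-0.002,0,0.003],0],[[-0.004,0,0.006],0],[[-0.0055,0,0.009],0],[[-0.007,0,0.012],0],[[-0.0085,0,0.015],0]]}}

```text
clock: 6.08
tool_pos: [0.4806, 0.1725, 0.0933]
orientation: [180.0, 0.0, 8.0]
force: [-2.7, 1.6, 1.6]
opening: 0.0005
gripper_force: 1.9
```

Call:
{"api": "send_rows", "payload": {"deltas": [[[0,0,0],0],[[0,0,0],0],[[0,0,0],0],[[0,0,0],0],[[0,0,0],0]]}}

```text
clock: 6.5
tool_pos: [0.4809, 0.1726, 0.0938]
orientation: [180.0, 0.0, 8.0]
force: [-5.3, 0.6, 2.3]
opening: 0.0003
gripper_force: 2.4
```

Call:
{"api": "send_rows", "payload": {"deltas": [[[0,0,0],0],[[0,0,0],0],[[0,0,0],0],[[0,0,0],0],[[0,0,0],0]]}}

```text
clock: 6.92
tool_pos: [0.4809, 0.1726, 0.0938]
orientation: [180.0, 0.0, 8.0]
force: [-3.8, -0.0, 3.7]
opening: 0.0004
gripper_force: 2.5
```

Run:
```python
from h import *
o=ctrl.get_obs(); print(o['tool_pos'],o['orientation'],o['force'])
S=snap('scene'); save(S,'s3.png')
h=cv2.cvtColor(S['color'],cv2.COLOR_RGB2HSV)
m=cv2.inRange(h,(0,170,60),(4,255,255))|cv2.inRange(h,(174,170,60),(180,255,255))
for a,c,b in comps(m,60): print(a,c.round(1),b.round(1).tolist())
# predicted stamp centre for tip angles: nose from crate x15,z0 to x65,z50 
H=np.array([.5533,.182,0]);u=np.array([np.cos(.14),np.sin(.14),0])
for th in(30,35,40,45,50,55):
    t=np.radians(th); X=.065+.040;Z=.025
    print(th,proj(S,H+u*(X*np.cos(t)-Z*np.sin(t))+np.array([0,0,X*np.sin(t)+Z*np.cos(t)])).round(1))
a=cv2.resize(S['color'][130:290,250:420],None,fx=2.2,fy=2.2)
cv2.imwrite('pics/c3.png',cv2.cvtColor(a,cv2.COLOR_RGB2BGR))
```

```text
[0.48091153 0.17263958 0.09375361] [1.79995009e+02 7.30889003e-03 7.95659063e+00] [-3.82796085 -0.02414905  3.65035136]
613 [321.7 220.1] [[299.8999938964844, 220.1999969482422], [306.6000061035156, 204.60000610351562], [342.5, 219.89999389648438], [335.70001220703125, 235.60000610351562]]
30 [316.9 229.3]
35 [318.3 226.1]
40 [319.8 222.9]
45 [321.3 219.8]
50 [322.9 216.7]
55 [324.5 213.9]
```

View pics/c3.png

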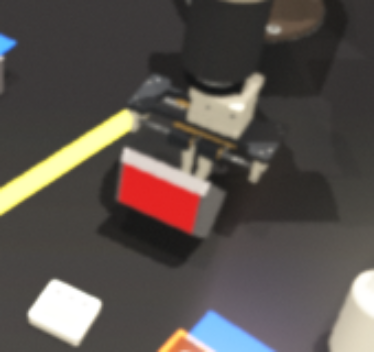

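The stamp faces the camera at (322,220) in the full picture, which matches a 45° tip. I let it down along the same arc.

Call:
{"api": "send_rows", "payload": {"deltas": [[[0.0015,0,-0.003],0],[[0.003,0,-0.006],0],[[0.0045,0,-0.009],0],[[0.0065,0,-0.012],0],[[0.0085,0,-0.015],0]]}}

```text
clock: 7.38
tool_pos: [0.4881, 0.1737, 0.1063]
orientation: [-180.0, -0.0, 8.0]
force: [-3.5, -0.7, 4.6]
opening: 0.0004
gripper_force: 2.7
```

Call:
{"api": "send_rows", "payload": {"deltas": [[[0.002,0,-0.0025],0],[[0.0045,0,-0.0055],0],[[0.0065,0,-0.008],0],[[0.009,0,-0.0105],0],[[0.0115,0,-0.013],0]]}}

```text
clock: 7.8
tool_pos: [0.4975, 0.1751, 0.1168]
orientation: [-180.0, -0.1, 8.0]
force: [-2.3, -0.9, 5.8]
opening: 0.0
gripper_force: 3.3
```

Call:
{"api": "send_rows", "payload": {"deltas": [[[0.003,0,-0.0025],0],[[0.0055,0,-0.0045],0],[[0.008,0,-0.0065],0],[[0.011,0,-0.0085],0],[[0.014,0,-0.0105],0]]}}

```text
clock: 8.22
tool_pos: [0.5092, 0.1768, 0.1256]
orientation: [-180.0, -0.1, 8.0]
force: [-0.8, -2.1, 6.2]
opening: 0.0004
gripper_force: 3.5
```

Call:
{"api": "send_rows", "payload": {"deltas": [[[0.003,0,-0.002],0],[[0.006,0,-0.0035],0],[[0.0095,0,-0.005],0],[[0.0125,0,-0.0065],0],[[0.0155,0,-0.0085],0]]}}

```text
clock: 8.63
tool_pos: [0.5214, 0.1786, 0.132]
orientation: [-180.0, -0.1, 8.0]
force: [-0.3, 0.1, 0.0]
opening: 0.0005
gripper_force: 0.0
```

Call:
{"api": "send_rows", "payload": {"deltas": [[[0,0,-0.002],0],[[0,0,-0.01],0],[[0,0,-0.04],0],[[0,0,-0.08],0],[[0,0,-0.125],0]]}}

```text
clock: 9.05
tool_pos: [0.5194, 0.1778, 0.2315]
orientation: [179.9, 0.2, 8.0]
force: [0.8, 1.0, -0.3]
opening: 0.0005
gripper_force: 0.0
```

Run:
```python
from h import *
o=ctrl.get_obs(); print(o['tool_pos'],o['orientation'],o['force'])
s=[*o['tool_pos'],8.]
T=snap('top');h=cv2.cvtColor(T['color'],cv2.COLOR_RGB2HSV)
for a,c,b in comps(cv2.inRange(h,(98,110,60),(128,255,255)),60): print(a,c.round(1),atz(T,c,.065).round(4),[atz(T,x,.065)[:2].round(4).tolist() for x in b])
rows(lin(s,(.43,-.2245,.24,3),15),s)
```

```text
[0.51943633 0.17779235 0.23152357] [1.79923125e+02 1.53973331e-01 7.95652758e+00] [ 0.77075955  0.9596799  -0.26799216]
385 [142.3 164.5] [0.7137 0.3615 0.065 ] [[0.6911, 0.4055], [0.7386, 0.4075], [0.7399, 0.3165], [0.6925, 0.3147]]
110 [203.2 220.1] [0.5311 0.152  0.065 ] [[0.5473, 0.171], [0.5538, 0.1412], [0.5158, 0.1326], [0.5094, 0.1623]]
414 [317.1 237.8] [ 0.479  -0.2245  0.065 ] [[0.5037, -0.1781], [0.5052, -0.2703], [0.4562, -0.2702], [0.4547, -0.1783]]
[[[-0.012, 0.0322, -0.0007], 0.004], [[-0.0241, 0.0643, -0.0014], 0.007], [[-0.0361, 0.0965, -0.0021], 0.011], [[-0.0482, 0.1286, -0.0028], 0.015], [[-0.0602, 0.1608, -0.0035], 0.019]]
[[[-0.0111, 0.0325, -0.0007], 0.003], [[-0.0222, 0.065, -0.0014], 0.007], [[-0.0333, 0.0975, -0.0022], 0.011], [[-0.0444, 0.13, -0.0029], 0.014], [[-0.0554, 0.1625, -0.0036], 0.018]]
[[[-0.0102, 0.0328, -0.0007], 0.004], [[-0.0204, 0.0656, -0.0014], 0.007], [[-0.0305, 0.0985, -0.0021], 0.011], [[-0.0407, 0.1313, -0.0028], 0.015], [[-0.0508, 0.1641, -0.0035], 0.019]]
end [0.43, -0.2245, 0.24, 2.96]
```

Call:
{"api": "send_rows", "payload": {"deltas": [[[-0.012,0.032,0],0.004],[[-0.024,0.064,-0.001],0.007],[[-0.036,0.096,-0.002],0.011],[[-0.048,0.129,-0.003],0.015],[[-0.06,0.161,-0.003],0.019]]}}

```text
clock: 9.52
tool_pos: [0.4901, 0.043, 0.2342]
orientation: [-180.0, -0.1, 6.3]
force: [0.7, 1.1, 0.5]
opening: 0.0005
gripper_force: 0.0
```

Call:
{"api": "send_rows", "payload": {"deltas": [[[-0.011,0.0325,0],0.004],[[-0.022,0.065,-0.001],0.007],[[-0.033,0.0975,-0.002],0.011],[[-0.044,0.13,-0.003],0.014],[[-0.0555,0.1625,-0.0035],0.018]]}}

```text
clock: 9.93
tool_pos: [0.4602, -0.0911, 0.2371]
orientation: [-180.0, -0.1, 4.6]
force: [0.8, -0.4, 0.1]
opening: 0.0004
gripper_force: 0.0
```

Call:
{"api": "send_rows", "payload": {"deltas": [[[-0.01,0.033,0],0.004],[[-0.02,0.0655,-0.001],0.007],[[-0.0305,0.0985,-0.002],0.011],[[-0.0405,0.131,-0.003],0.015],[[-0.051,0.164,-0.0035],0.019]]}}

```text
clock: 10.35
tool_pos: [0.4301, -0.2253, 0.2399]
orientation: [180.0, -0.1, 2.9]
force: [0.5, 0.0, 0.1]
opening: 0.0004
gripper_force: 0.0
```

Run:
```python
from h import *
o=ctrl.get_obs(); print(o['clock'],o['tool_pos'],o['orientation'],o['force'])
W=snap('wrist');save(W,'w4.png');h=cv2.cvtColor(W['color'],cv2.COLOR_RGB2HSV)
for a,c,b in comps(cv2.inRange(h,(98,110,60),(128,255,255)),200): print(a,c.round(1),atz(W,c,.065).round(4),[atz(W,x,.065)[:2].round(4).tolist() for x in b])
T=snap('top');h=cv2.cvtColor(T['color'],cv2.COLOR_RGB2HSV)
for a,c,b in comps(cv2.inRange(h,(98,110,60),(128,255,255)),60): print(a,c.round(1),atz(T,c,.065).round(4),[atz(T,x,.065)[:2].round(4).tolist() for x in b])
cv2.imwrite('pics/c4.png',cv2.cvtColor(np.hstack([W['color'][:300:,100:420],T['color'][60:360,100:400]]),cv2.COLOR_RGB2BGR))
```

```text
10.35 [ 0.43012989 -0.22529089  0.23985707] [ 1.79990174e+02 -7.10444736e-02  2.92279143e+00] [0.53304103 0.00307306 0.14097115]
4521 [254.1 142.6] [ 0.4782 -0.2213  0.065 ] [[0.4998, -0.176], [0.5042, -0.265], [0.4567, -0.2698], [0.4519, -0.1759]]
383 [142.2 164.5] [0.7136 0.3619 0.065 ] [[0.6912, 0.4071], [0.7403, 0.4073], [0.7379, 0.3153], [0.6888, 0.3154]]
407 [196.  219.9] [0.5314 0.176  0.065 ] [[0.5492, 0.2257], [0.5629, 0.1341], [0.5146, 0.1264], [0.501, 0.2177]]
412 [317.1 237.5] [ 0.48   -0.2246  0.065 ] [[0.5004, -0.1776], [0.5087, -0.2675], [0.4583, -0.2713], [0.45, -0.1817]]
```

View pics/c4.png

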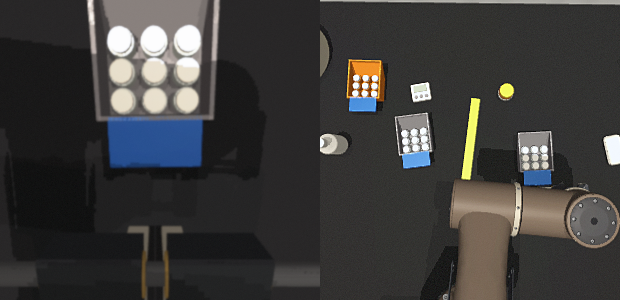

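The left crate stands flat at its start place, with its ledge at (416,160) in the right panel. The right ledge is square to the tool at (155,143) in the left panel, which is (0.479, -0.222) with yaw 3°.

Run:
```python
from h import *
H=(.5015,-.221);s=(.4301,-.2249,.24,3)
a=arc(H,3,0,dz=.002)
rows(lin(s,a,10),s)
```

```text
[[[0.0048, -0.0, 0.0134], -0.0], [[0.0095, -0.0, 0.0268], -0.0], [[0.0143, -0.0001, 0.0401], -0.0], [[0.019, -0.0001, 0.0535], -0.0], [[0.0238, -0.0001, 0.0669], -0.0]]
[[[0.0047, -0.0, 0.0133], -0.0], [[0.0095, -0.0, 0.0267], -0.0], [[0.0142, -0.0001, 0.0401], -0.0], [[0.019, -0.0001, 0.0535], -0.0], [[0.0237, -0.0001, 0.0668], -0.0]]
end [0.468, -0.2228, 0.133, 3.0]
```

Call:
{"api": "send_rows", "payload": {"deltas": [[[0.005,0,0.013],0],[[0.0095,0,0.027],0],[[0.0145,0,0.04],0],[[0.019,0,0.0535],0],[[0.024,0,0.067],0]]}}

```text
clock: 10.87
tool_pos: [0.4501, -0.2223, 0.1846]
orientation: [-180.0, 0.0, 3.0]
force: [0.4, -1.0, -0.3]
opening: 0.0003
gripper_force: 0.0
```

Call:
{"api": "send_rows", "payload": {"deltas": [[[0.01,0,0.018],0],[[0.02,0,0.036],0],[[0.0235,0,0.052],0],[[0.0235,0,0.061],0],[[0.0235,0,0.066],0]]}}

```text
clock: 11.28
tool_pos: [0.468, -0.2216, 0.1313]
orientation: [-180.0, 0.1, 3.0]
force: [-0.3, -0.6, 0.0]
opening: 0.0007
gripper_force: 0.0
```

Call:
{"api": "send_rows", "payload": {"deltas": [[[-0.003,0,0.003],0],[[-0.006,0,0.0045],0],[[-0.0095,0,0.006],0],[[-0.0125,0,0.0075],0],[[-0.0155,0,0.0095],0]]}}

```text
clock: 11.7
tool_pos: [0.4562, -0.2229, 0.126]
orientation: [180.0, -0.1, 2.9]
force: [-0.3, -0.1, 4.7]
opening: 0.0008
gripper_force: 2.2
```

Call:
{"api": "send_rows", "payload": {"deltas": [[[-0.003,0,0.002],0],[[-0.006,0,0.004],0],[[-0.0085,0,0.006],0],[[-0.011,0,0.008],0],[[-0.014,0,0.0105],0]]}}

```text
clock: 12.12
tool_pos: [0.4439, -0.2236, 0.1168]
orientation: [-180.0, 0.1, 2.9]
force: [-1.8, 0.0, 4.2]
opening: 0.0003
gripper_force: 2.3
```

Run:
```python
from h import *
o=ctrl.get_obs(); print(o['clock'],o['tool_pos'],o['orientation'],o['force'])
```

```text
12.1167 [ 0.44386876 -0.22360168  0.11681566] [-1.79999162e+02  6.87693867e-02  2.90175541e+00] [-1.76676627  0.01533514  4.20676458]
```

Call:
{"api": "send_rows", "payload": {"deltas": [[[-0.0025,0,0.0025],0],[[-0.005,0,0.005],0],[[-0.007,0,0.0075],0],[[-0.0095,0,0.0105],0],[[-0.0115,0,0.013],0]]}}

```text
clock: 12.53
tool_pos: [0.4345, -0.224, 0.106]
orientation: [-180.0, 0.1, 2.9]
force: [-3.2, -2.4, 4.0]
opening: 0.0005
gripper_force: 2.7
```

Call:
{"api": "send_rows", "payload": {"deltas": [[[-0.002,0,0.003],0],[[-0.004,0,0.006],0],[[-0.0055,0,0.009],0],[[-0.007,0,0.012],0],[[-0.0085,0,0.015],0]]}}

```text
clock: 12.95
tool_pos: [0.4279, -0.2241, 0.0939]
orientation: [-180.0, 0.1, 2.9]
force: [-4.2, -0.3, 2.3]
opening: 0.0005
gripper_force: 2.4
```

Call:
{"api": "send_rows", "payload": {"deltas": [[[0,0,0],0],[[0,0,0],0],[[0,0,0],0],[[0,0,0],0],[[0,0,0],0]]}}

```text
clock: 13.37
tool_pos: [0.4284, -0.2241, 0.0945]
orientation: [-180.0, 0.1, 2.9]
force: [-6.1, 0.6, 2.9]
opening: 0.0006
gripper_force: 3.0
```

Call:
{"api": "send_rows", "payload": {"deltas": [[[0,0,0],0],[[0,0,0],0],[[0,0,0],0],[[0,0,0],0],[[0,0,0],0]]}}

```text
clock: 13.78
tool_pos: [0.4284, -0.2241, 0.0945]
orientation: [-180.0, 0.0, 2.9]
force: [-5.1, -0.8, 3.5]
opening: 0.0004
gripper_force: 3.0
```

Run:
```python
from h import *
o=ctrl.get_obs(); print(o['tool_pos'],o['orientation'],o['force'])
S=snap('scene')
a=cv2.resize(S['color'][90:230,170:310],None,fx=2.5,fy=2.5)
cv2.imwrite('pics/c5.png',cv2.cvtColor(a,cv2.COLOR_RGB2BGR))
```

```text
[ 0.42841001 -0.22409642  0.09447723] [-1.79983239e+02  4.91661316e-02  2.90774410e+00] [-5.09813572 -0.83634057  3.49848688]
```

View pics/c5.png

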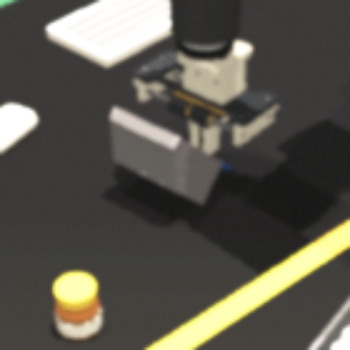

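The right crate's nose is plain grey, around (150,160), and it stands at about 45° like the left one. I let it down and work out the push.

Call:
{"api": "send_rows", "payload": {"deltas": [[[0.0015,0,-0.003],0],[[0.003,0,-0.006],0],[[0.0045,0,-0.009],0],[[0.0065,0,-0.012],0],[[0.0085,0,-0.015],0]]}}

```text
clock: 14.25
tool_pos: [0.4358, -0.2238, 0.107]
orientation: [-180.0, -0.0, 2.9]
force: [-4.5, 0.0, 4.6]
opening: 0.0
gripper_force: 3.5
```

Call:
{"api": "send_rows", "payload": {"deltas": [[[0.002,0,-0.0025],0],[[0.0045,0,-0.0055],0],[[0.0065,0,-0.008],0],[[0.009,0,-0.0105],0],[[0.0115,0,-0.013],0]]}}

```text
clock: 14.67
tool_pos: [0.4458, -0.2233, 0.1178]
orientation: [180.0, -0.1, 2.9]
force: [-3.9, 0.9, 6.7]
opening: 0.0007
gripper_force: 4.0
```

Call:
{"api": "send_rows", "payload": {"deltas": [[[0.003,0,-0.0025],0],[[0.0055,0,-0.0045],0],[[0.008,0,-0.0065],0],[[0.011,0,-0.0085],0],[[0.014,0,-0.0105],0]]}}

```text
clock: 15.08
tool_pos: [0.4581, -0.2226, 0.1267]
orientation: [180.0, -0.2, 3.0]
force: [-1.6, 3.1, 6.8]
opening: 0.0004
gripper_force: 3.6
```

Call:
{"api": "send_rows", "payload": {"deltas": [[[0.003,0,-0.002],0],[[0.006,0,-0.0035],0],[[0.0095,0,-0.005],0],[[0.0125,0,-0.0065],0],[[0.0155,0,-0.0085],0]]}}

```text
clock: 15.5
tool_pos: [0.47, -0.2221, 0.1327]
orientation: [180.0, -0.2, 2.9]
force: [-0.8, -1.0, 0.3]
opening: 0.0005
gripper_force: 0.0
```

Call:
{"api": "send_rows", "payload": {"deltas": [[[0,0,-0.002],0],[[0,0,-0.01],0],[[0,0,-0.04],0],[[0,0,-0.08],0],[[0,0,-0.125],0]], "gripper": 0.57}}

```text
clock: 15.92
tool_pos: [0.4674, -0.2221, 0.2325]
orientation: [-180.0, 0.2, 2.9]
force: [0.6, -0.0, 0.2]
opening: 0.0282
gripper_force: 0.0
```

Run:
```python
from h import *
o=ctrl.get_obs(); print(o['clock'],o['tool_pos'],o['orientation'],o['force'])
s=(o['tool_pos'][0],o['tool_pos'][1],.232,3)
a=(.5926,.2824,.24,-82)
rows(lin(s,a,20),s)
```

```text
15.9167 [ 0.46742342 -0.22211697  0.23248721] [-1.79968345e+02  1.64791305e-01  2.90701464e+00] [ 0.58814558 -0.04700678  0.16738366]
[[[0.0095, -0.0311, -0.0005], 0.047], [[0.0189, -0.0622, -0.001], 0.094], [[0.0284, -0.0932, -0.0015], 0.142], [[0.0379, -0.1243, -0.002], 0.189], [[0.0473, -0.1554, -0.0025], 0.236]]
[[[-0.0024, -0.0324, -0.0005], 0.047], [[-0.0049, -0.0648, -0.001], 0.095], [[-0.0073, -0.0972, -0.0015], 0.142], [[-0.0097, -0.1296, -0.002], 0.189], [[-0.0122, -0.162, -0.0025], 0.236]]
[[[-0.014, -0.0293, -0.0005], 0.047], [[-0.028, -0.0586, -0.001], 0.095], [[-0.042, -0.0879, -0.0015], 0.142], [[-0.056, -0.1172, -0.002], 0.189], [[-0.07, -0.1466, -0.0025], 0.236]]
[[[-0.0237, -0.0222, -0.0005], 0.048], [[-0.0474, -0.0444, -0.001], 0.095], [[-0.071, -0.0667, -0.0015], 0.142], [[-0.0947, -0.0889, -0.002], 0.189], [[-0.1184, -0.1112, -0.0025], 0.236]]
end [0.5926, 0.2824, 0.24, -81.96]
```

Call:
{"api": "send_rows", "payload": {"deltas": [[[0.0095,-0.031,0],0.047],[[0.019,-0.062,-0.001],0.094],[[0.028,-0.093,-0.001],0.142],[[0.038,-0.124,-0.002],0.189],[[0.047,-0.155,-0.0025],0.236]]}}

```text
clock: 16.33
tool_pos: [0.4998, -0.0954, 0.2349]
orientation: [-180.0, -0.1, -18.6]
force: [0.6, -0.2, -0.4]
opening: 0.0497
gripper_force: 0.0
```

Call:
{"api": "send_rows", "payload": {"deltas": [[[-0.0025,-0.0325,0],0.047],[[-0.005,-0.065,-0.001],0.095],[[-0.0075,-0.097,-0.001],0.142],[[-0.01,-0.13,-0.002],0.189],[[-0.012,-0.162,-0.0025],0.236]]}}

```text
clock: 16.75
tool_pos: [0.5314, 0.0309, 0.2368]
orientation: [-180.0, -0.0, -39.8]
force: [0.5, 0.1, 0.1]
opening: 0.0497
gripper_force: 0.0
```

Call:
{"api": "send_rows", "payload": {"deltas": [[[-0.014,-0.029,0],0.047],[[-0.028,-0.0585,-0.001],0.095],[[-0.042,-0.088,-0.001],0.142],[[-0.056,-0.117,-0.002],0.189],[[-0.07,-0.147,-0.0025],0.236]]}}

```text
clock: 17.17
tool_pos: [0.5631, 0.1571, 0.2387]
orientation: [-180.0, 0.0, -61.0]
force: [0.3, -0.9, 0.0]
opening: 0.0503
gripper_force: 0.0
```

Call:
{"api": "send_rows", "payload": {"deltas": [[[-0.024,-0.022,0],0.048],[[-0.047,-0.044,-0.001],0.095],[[-0.071,-0.067,-0.001],0.142],[[-0.095,-0.089,-0.002],0.189],[[-0.118,-0.111,-0.0025],0.236]]}}

```text
clock: 17.58
tool_pos: [0.5946, 0.2829, 0.2406]
orientation: [-180.0, 0.0, -82.3]
force: [0.0, -0.1, 0.7]
opening: 0.0498
gripper_force: 0.0
```

Run:
```python
from h import *
o=ctrl.get_obs(); print(o['clock'],o['tool_pos'],o['orientation'],o['opening'])
s=[*o['tool_pos'],o['orientation'][2]]
for P in(snap('scene'),):
  h=cv2.cvtColor(P['color'],cv2.COLOR_RGB2HSV)
  for a,c,b in comps(cv2.inRange(h,(98,110,60),(128,255,255)),60): print(a,c.round(1),atz(P,c,.065).round(4))
a=(.5926,.2824,.088,-82); c=(.5968,.2550,.088,-82); e=(.595,.0636,.088,-96.15)
rows(lin(s,a,5)+lin(a,c,5)+lin(c,e,30),s)
```

```text
17.5833 [0.59457988 0.28288454 0.24056696] [-1.79984237e+02  9.54613259e-03 -8.22512159e+01] 0.04979465986729529
268 [242.7 147.2] [ 0.4772 -0.2211  0.065 ]
346 [332.  209.6] [0.5313 0.1773 0.065 ]
557 [357.3 286.2] [0.7103 0.3647 0.065 ]
[[[0.0001, 0.0005, 0.0381], -0.001], [[0.0001, 0.001, 0.0763], -0.001], [[0.0002, 0.0015, 0.1144], -0.002], [[0.0002, 0.002, 0.1526], -0.002], [[0.0003, 0.0025, 0.1907], -0.003]]
[[[0.0069, -0.0001, 0.0], 0.0], [[0.0138, -0.0001, 0.0], 0.0], [[0.0208, -0.0002, 0.0], 0.0], [[0.0277, -0.0003, 0.0], 0.0], [[0.0346, -0.0004, 0.0], 0.0]]
[[[0.0079, 0.0012, 0.0], 0.005], [[0.0158, 0.0024, 0.0], 0.011], [[0.0237, 0.0036, 0.0], 0.016], [[0.0316, 0.0048, 0.0], 0.021], [[0.0394, 0.0059, 0.0], 0.026]]
[[[0.008, 0.0009, 0.0], 0.006], [[0.0159, 0.0018, 0.0], 0.011], [[0.0238, 0.0026, 0.0], 0.016], [[0.0318, 0.0035, 0.0], 0.021], [[0.0397, 0.0044, 0.0], 0.027]]
[[[0.0079, 0.0005, 0.0], 0.005], [[0.0159, 0.001, 0.0], 0.01], [[0.0239, 0.0015, 0.0], 0.015], [[0.0318, 0.0021, 0.0], 0.021], [[0.0398, 0.0026, 0.0], 0.026]]
[[[0.008, 0.0002, 0.0], 0.005], [[0.0159, 0.0004, 0.0], 0.01], [[0.0239, 0.0006, 0.0], 0.016], [[0.0319, 0.0008, 0.0], 0.021], [[0.0398, 0.001, 0.0], 0.026]]
[[[0.008, -0.0001, 0.0], 0.005], [[0.016, -0.0002, 0.0], 0.011], [[0.024, -0.0004, 0.0], 0.016], [[0.0319, -0.0005, 0.0], 0.021], [[0.0399, -0.0006, 0.0], 0.026]]
[[[0.008, -0.0005, 0.0], 0.005], [[0.0159, -0.0009, 0.0], 0.011], [[0.0239, -0.0014, 0.0], 0.016], [[0.0319, -0.0018, 0.0], 0.021], [[0.0398, -0.0023, 0.0], 0.026]]
end [0.595, 0.0636, 0.088, -96.1112]
```

Call:
{"api": "send_rows", "payload": {"deltas": [[[0,0.001,0.045],-0.001],[[0,0.001,0.09],-0.001],[[0,0.0015,0.135],-0.002],[[0,0.002,0.17],-0.002],[[0,0.0025,0.191],-0.003]]}}

```text
clock: 18.05
tool_pos: [0.591, 0.2802, 0.0839]
orientation: [179.8, -0.1, -81.8]
force: [0.1, 0.2, -0.8]
opening: 0.0499
gripper_force: 0.0
```

Call:
{"api": "send_rows", "payload": {"deltas": [[[0.007,0,0],0],[[0.014,0,0],0],[[0.021,0,0],0],[[0.028,0,0],0],[[0.0345,0,0],0]]}}

```text
clock: 18.47
tool_pos: [0.5973, 0.2538, 0.0893]
orientation: [-179.8, 0.1, -81.8]
force: [0.1, 3.0, 1.8]
opening: 0.0501
gripper_force: 1.5
```

Call:
{"api": "send_rows", "payload": {"deltas": [[[0.008,0.001,0],0.005],[[0.016,0.0025,0],0.011],[[0.0235,0.0035,0],0.016],[[0.0315,0.005,0],0.021],[[0.0395,0.006,0],0.026]]}}

```text
clock: 18.88
tool_pos: [0.5976, 0.2231, 0.0892]
orientation: [-179.7, 0.2, -84.1]
force: [0.4, 6.5, 3.7]
opening: 0.0499
gripper_force: 2.9
```

Call:
{"api": "send_rows", "payload": {"deltas": [[[0.008,0.001,0],0.005],[[0.016,0.002,0],0.011],[[0.024,0.0025,0],0.016],[[0.032,0.0035,0],0.021],[[0.0395,0.0045,0],0.027]]}}

```text
clock: 19.3
tool_pos: [0.5974, 0.1912, 0.0892]
orientation: [-179.7, 0.2, -86.5]
force: [1.4, 6.0, 4.5]
opening: 0.0498
gripper_force: 2.9
```

Run:
```python
from h import *
o=ctrl.get_obs(); print(o['clock'],o['tool_pos'],o['orientation'],o['force'])
for n in('scene','top'):
  P=snap(n); save(P,n+'6.png')
  h=cv2.cvtColor(P['color'],cv2.COLOR_RGB2HSV)
  for a,c,b in comps(cv2.inRange(h,(98,110,60),(128,255,255)),60): print(n,a,c.round(1),atz(P,c,.065).round(4),[atz(P,x,.065)[:2].round(3).tolist() for x in b])
a=cv2.imread('pics/scene6.png')[100:340,180:480];b=cv2.imread('pics/top6.png')[110:350,110:360]
cv2.imwrite('pics/c6.png',cv2.resize(np.hstack([a,b]),None,fx=1.4,fy=1.4))
```

```text
19.3 [0.5974255  0.19124106 0.08922555] [-1.79737429e+02  1.52548937e-01 -8.65395237e+01] [1.43336041 5.98654826 4.48191928]
scene 270 [242.7 147.2] [ 0.477  -0.2212  0.065 ] [[0.511, -0.261], [0.454, -0.293], [0.446, -0.179], [0.501, -0.151]]
scene 541 [357.3 286. ] [0.7099 0.3643 0.065 ] [[0.73, 0.318], [0.689, 0.314], [0.691, 0.41], [0.73, 0.411]]
top 384 [142.3 164.5] [0.7136 0.3618 0.065 ] [[0.691, 0.407], [0.74, 0.407], [0.738, 0.315], [0.689, 0.315]]
top 354 [214.9 222. ] [0.5253 0.113  0.065 ] [[0.548, 0.16], [0.549, 0.074], [0.503, 0.073], [0.502, 0.159]]
top 397 [317.1 238. ] [ 0.4783 -0.2247  0.065 ] [[0.5, -0.178], [0.502, -0.27], [0.456, -0.27], [0.455, -0.178]]
```

View pics/c6.png

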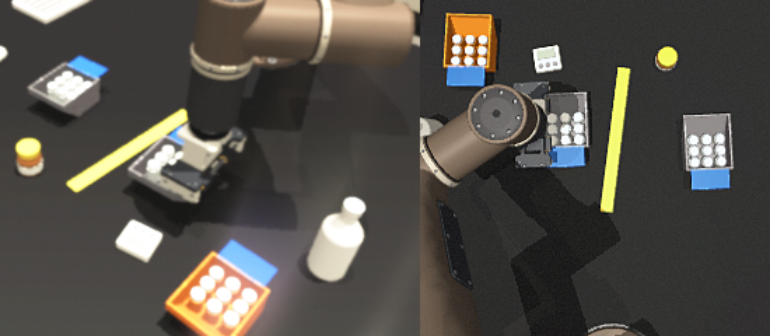

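The crate slides squarely ahead of the two fingers, standing at about (568,130) in the right panel, with force 6 N. I finish the push.

Call:
{"api": "send_rows", "payload": {"deltas": [[[0.008,0.0005,0],0.005],[[0.016,0.001,0],0.01],[[0.024,0.0015,0],0.015],[[0.032,0.002,0],0.021],[[0.04,0.0025,0],0.026]]}}

```text
clock: 19.82
tool_pos: [0.5968, 0.1591, 0.0885]
orientation: [-179.8, 0.1, -88.9]
force: [0.7, 6.4, 4.3]
opening: 0.0497
gripper_force: 3.0
```

Call:
{"api": "send_rows", "payload": {"deltas": [[[0.008,0,0],0.005],[[0.016,0.0005,0],0.01],[[0.024,0.0005,0],0.016],[[0.032,0.001,0],0.021],[[0.04,0.001,0],0.026]]}}

```text
clock: 20.23
tool_pos: [0.5966, 0.1271, 0.0885]
orientation: [-179.8, 0.1, -91.2]
force: [-0.1, 7.0, 5.0]
opening: 0.05
gripper_force: 3.2
```

Call:
{"api": "send_rows", "payload": {"deltas": [[[0.008,0,0],0.005],[[0.016,0,0],0.011],[[0.024,0,0],0.016],[[0.032,-0.0005,0],0.021],[[0.04,-0.0005,0],0.026]]}}

```text
clock: 20.65
tool_pos: [0.5964, 0.095, 0.0884]
orientation: [-179.8, 0.1, -93.5]
force: [-0.2, 5.8, 4.8]
opening: 0.0501
gripper_force: 3.1
```

```bash
cat > m.py <<'E'
from h import *
o=ctrl.get_obs(); print(o['clock'],o['tool_pos'],o['orientation'],o['force'])
P=snap('top'); save(P,'top7.png')
h=cv2.cvtColor(P['color'],cv2.COLOR_RGB2HSV)
for a,c,b in comps(cv2.inRange(h,(98,110,60),(128,255,255)),60): print(a,c.round(1),atz(P,c,.065).round(4),[atz(P,x,.065)[:2].round(3).tolist() for x in b])
for d in ctrl.cut_out(P,'crate_a'):
  for a,c,b in comps(d['pixels'].astype(np.uint8)*255,40): print(round(d['conf'],2),atz(P,c,.065)[:2].round(3),[atz(P,x,.065)[:2].round(3).tolist() for x in b])
E
python3 m.py
```

```text
20.65 [0.59639891 0.09500533 0.08842857] [-1.79844312e+02  9.89973577e-02 -9.35475279e+01] [-0.17093153  5.76758206  4.81736639]
387 [142.4 164.5] [0.7136 0.3613 0.065 ] [[0.691, 0.407], [0.74, 0.407], [0.738, 0.315], [0.689, 0.315]]
332 [241.2 224.8] [0.5174 0.026  0.065 ] [[0.495, 0.068], [0.544, 0.066], [0.54, -0.015], [0.491, -0.013]]
395 [317.1 238. ] [ 0.4784 -0.2247  0.065 ] [[0.5, -0.178], [0.502, -0.27], [0.456, -0.27], [0.455, -0.178]]
0.94 [0.782 0.354] [[0.865, 0.42], [0.867, 0.291], [0.693, 0.285], [0.691, 0.412]]
0.75 [0.584 0.017] [[0.499, 0.066], [0.672, 0.056], [0.667, -0.031], [0.493, -0.02]]
0.67 [ 0.549 -0.217] [[0.632, -0.152], [0.64, -0.27], [0.46, -0.28], [0.452, -0.162]]
```

Call:
{"api": "send_rows", "payload": {"deltas": [[[0.008,-0.0005,0],0.005],[[0.016,-0.001,0],0.011],[[0.024,-0.0015,0],0.016],[[0.031,-0.002,0],0.023],[[0.038,-0.002,0],0.03]]}}

```text
clock: 21.17
tool_pos: [0.5956, 0.0644, 0.0878]
orientation: [-179.9, 0.1, -96.3]
force: [1.4, 5.2, 3.4]
opening: 0.0503
gripper_force: 2.5
```

Call:
{"api": "send_rows", "payload": {"deltas": [[[0,0,0],0],[[-0.005,0,0],0],[[-0.015,0,0],0],[[-0.03,0,0],0],[[-0.05,0,0],0]]}}

```text
clock: 21.58
tool_pos: [0.599, 0.1042, 0.087]
orientation: [179.9, -0.0, -96.3]
force: [0.1, -0.3, 0.2]
opening: 0.05
gripper_force: 0.0
```

Call:
{"api": "send_rows", "payload": {"deltas": [[[-0.03,0,-0.02],0],[[-0.06,0,-0.05],0],[[-0.1,0,-0.08],0],[[-0.13,0,-0.11],0],[[-0.16,0,-0.14],0]]}}

```text
clock: 22.0
tool_pos: [0.6128, 0.2339, 0.2004]
orientation: [180.0, -0.0, -96.2]
force: [0.5, -0.4, 0.9]
opening: 0.0497
gripper_force: 0.0
```

```bash
python3 m.py
python3 - <<'E'
import cv2
b=cv2.imread('pics/top7.png')[110:300,100:420]; cv2.imwrite('pics/c7.png',cv2.resize(b,None,fx=2.4,fy=2.4))
E
```

```text
22.0 [0.61284774 0.23390747 0.20041009] [ 1.79984569e+02 -1.85835246e-02 -9.61736765e+01] [ 0.52785195 -0.39531842  0.88917947]
382 [247.9 225.9] [0.5142 0.0037 0.065 ] [[0.494, 0.052], [0.541, 0.048], [0.532, -0.045], [0.485, -0.04]]
393 [317.2 238. ] [ 0.4784 -0.2247  0.065 ] [[0.5, -0.178], [0.502, -0.27], [0.456, -0.27], [0.455, -0.178]]
0.66 [ 0.582 -0.003] [[0.496, 0.062], [0.674, 0.043], [0.662, -0.069], [0.485, -0.049]]
0.64 [0.802 0.352] [[0.865, 0.42], [0.867, 0.291], [0.727, 0.286], [0.725, 0.414]]
0.59 [ 0.549 -0.216] [[0.63, -0.152], [0.635, -0.27], [0.461, -0.275], [0.455, -0.159]]
```

View pics/c7.png

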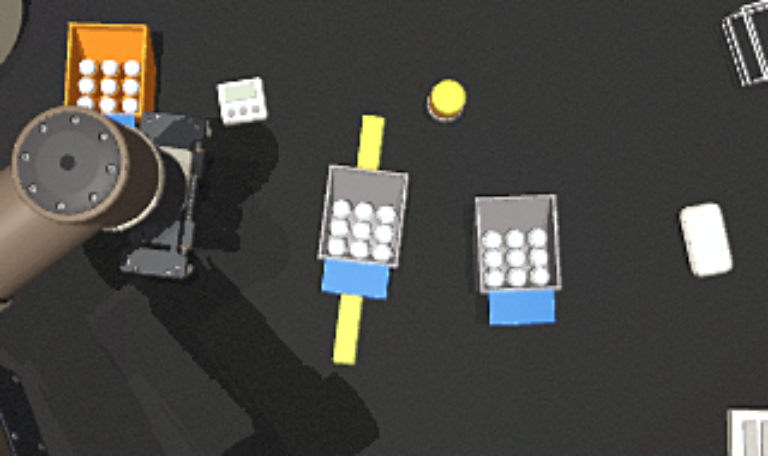

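The crate stands square over the tape, centred at about (360,215) in the picture and roughly 4 mm off the middle. The arm is clear of everything, so I hand in.

```bash
python3 -c "
from plant import ctrl
print(ctrl.close_job())"
```

```text
the job is handed in; nothing more can be done
None
```

The left crate carried the red stamp; both crates were tipped to about 45° and let down, the stamped one now stands square over the yellow line about 4 mm off centre, the right crate is where it started, and the job is handed in, though no verdict came back.

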